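Service the nail-dust collector: cycle its gate and snap the filter cover on

ROBOT

A 6-joint arm with a two-finger parallel gripper is mounted at the origin on the work surface. World frame = base frame: x ahead of the robot, y to its left, z up, the work surface at z = 0. Lengths are in m, angles in rad, forces in N, time in s.
With the tool pointing down it reaches from about 0.3 to 0.875 m from the base axis. Payload 4.2 kg.
Tool frame: the origin (TCP) lies at the very end of the fingers, on their centre line; the grasp point (between the pads) lies 19 mm behind it; z points along the fingers, y is the line along which they close (so a half turn about z gives the same grasp; the last joint's range is limited). The gripper opens to 85 mm and grips with 20 to 120 N. Pads are 22 mm wide; open, the fingers measure 114 mm over their backs; the gripper's body (76 mm by 85 mm) begins 54 mm behind the grasp point. The pads swing forward as they close: fully open they stand 13 mm farther back than shut.
Start: joints at [1.1, 0.32, 1.565, -0, 1.257, -0.02], TCP at [0.251, 0.518, 0.231] pointing down, gripper open.
Joint ranges: [-3.11, 3.11], [-0.84, 2.01], [0.21, 2.61], [-1.34, 4.49], [0.05, 2.63], [-2.56, 2.56]. Speed limits (rad/s): [2.57, 2.57, 3.14, 3.14, 3.14, 3.14].

INTERFACE

Orientations are given as a rotation vector (axis times angle).
In Python, from rig import bot, snapshot gives the robot as it stands.
- The arm moves only by the shell command python3 -m jog 'ROWS' [OPENING] [FORCE]. ROWS is JSON, a list of rows, each a list of 2 entries, a list of its own where there are three numbers: the shift along the tool's x, y, z in m, then the turn, a rotation vector about the tool's x, y, z in degrees. A call has 1 to 12 rows; each row is the pose to reach, as a shift and turn from the pose commanded when the call began, along the tool's axes at that moment; what a row does not reach only later rows make up. A row lasts 1/8 s, in which the tool goes at most 62.5 mm and 10.7 degrees, less where a joint would pass 70% of its speed; a pose out of reach is approached as far as the arm can. A call with a gripper value outside its range is refused whole. OPENING is the closure, from 0 (fully open) to 1 (shut), set as the call begins (- or left out, the last holds). The fingers move at their own pace and stop on an object; FORCE is the grip in N (left out, the last holds). Time passes only in rows, so rows that repeat a pose let the fingers close. It gives the time, the measured TCP pose, the force, the opening and the grip force at its end, in the units of the state.
- bot.read_state(): the state, without advancing time (a new reading comes with each control period).
- snapshot(name): name is "scene" or "top"; returns a dict with "color" (384x512x3 uint8, red, green, blue), "range_z" (384x512 float32, m along the optical axis (not along the pixel's ray), 0 where there is no reading), "fx", "fy", "cx", "cy" (pixels), "rvec" (rotation vector, rad) and "tvec" (3), from world to camera coordinates, as OpenCV has them. Camera axes: x right, y down, z forward; pixel columns grow to the right and rows downward; lengths in m; the calibration is good to about 2 mm. A picture is of the moment at which its call begins.
- bot.finish_job(): hands the job in; it is judged then, once.
The state is a dict: "t": time; "q": joint angles; "joint_velocities": joint speeds; "joint_torque": joint torques, N m; "tcp_pos": TCP position; "eef_rot": TCP orientation; "ft_force": force on the tool from outside, world axes, zero at the start; "moment": the same for the moment, N m; "finger_gap": finger opening in m; "finger_force": force on a finger pad.
Only numpy, scipy, OpenCV 4.12 (cv2) and the standard library are available. Lean on these libraries where they do the work, as an engineer would, in place of code of your own. Each camera call takes 0.05 s, during which the arm holds its last target. There are 200 camera calls.

TASK

Empty and close up the nail-dust collector: pull its black dust-gate knob fully out, then push it fully home, then fit the loose filter cover over the opening in its top and press it straight down until it snaps flat onto the rim. Keep pressing after the snap: finish with the gripper still pushing the seated cover firmly down (about 10 N), not letting go. Leave the polish bottles, the buffer block and the jar standing where they are.

Things in the scene. Friction and masses are not known exactly. Their poses are not given: they have to be found in the camera images.
- housing: Dust collector: pink box fixed to the desk, 150 (x) x 190 (y) x 70 mm high, origin at the centre of its underside, z up; its front face (x = -75 mm) carries the gate knob. In its top is an opening 84 (x) x 125 (y) mm, centred, with a dark fan 55 mm down. Turned up to 0.3 rad about the vertical.
- rim: The grey frame, 4 mm thick, around the opening on top of the housing, outside 112 (x) x 153 (y) mm, opening 84 x 125 mm: the seat on which the cover's plate bears. Origin at the centre of its underside, axes as the housing's.
- rim_top (a point): Centre of the opening, level with the rim's upper face (74 mm above the desk), axes as the housing's.
- gate_knob (a joint): Travel of the dust-gate knob in m: 0 = fully home, 0.036 = fully out (it moves along the housing's -x axis, level). Slides with about 1.5 N of friction; two detents, crossed at 0.009 and 0.027, take about 4 to 6 N in either direction and then click over. At the start it rests within 0.003 of home.
- knob_grip (a point): Centre of the knob's black grip: an upright block 16 (x, along the pull) x 24 (y) x 28 (z) mm, axes as the housing's, on a thin steel stem. Home, its centre stands 32 mm in front of the front face and 44 mm above the desk (26 mm below the housing's top; the rim adds 4 mm). Best pinched across its 24 mm width from above.
- cover: Filter cover: loose ivory grille, about 120 g, lying right way up on its two clip legs. Plate 104 (x) x 144 (y) x 6 mm, underside 18 mm above the origin (centre between the feet), z up. Legs at y = +/-50 mm, 80 mm wide in x (72 at the foot), with outward snap beads reaching y = +/-60.5 mm, 5 mm above the feet: 2 mm play to the opening each side. Same after half a turn.
- cover_bar (a point): Point on the cover's grey finger bar: bar 14 (x) x 54 (y) x 32 mm high, centred on the plate, from 24 to 56 mm above the cover's origin; this point is at 46 mm, 10 mm below the bar's top. Axes as the cover's. Pinch the bar across its 14 mm; a closed gripper may also press on its top.
- cover_under (a point): Centre of the underside of the cover's plate. Set loosely in the opening, the beads stop on two sprung clips with this point about 13 mm above rim_top; pushing straight down takes up to about 13 N, the force drops suddenly between 10 and 6 mm, then the plate bears flat on the rigid rim with this point at rim_top. Once snapped the clips neither push nor pull.
- polish_red: red nail-polish bottle, gold cap, stands just behind the dust collector; 30 mm across, 73 mm tall, origin at the centre of its underside. Bystander.
- polish_rose: rose-pink nail-polish bottle, gold cap, stands just behind the filter cover; 30 mm across, 73 mm tall, origin at the centre of its underside. Bystander.
- polish_black: black nail-polish bottle, black cap, to one side; 30 mm across, 73 mm tall, origin at the centre of its underside. Bystander.
- polish_green: lime nail-polish bottle, white cap, to one side; 30 mm across, 73 mm tall, origin at the centre of its underside. Bystander.
- buffer: Purple nail buffer block 90 x 26 x 26 mm lying in the front middle of the desk, long side along x; origin at the centre of its underside. Bystander.
- gem_jar: Small clear jar with a steel cap, 36 mm across, 35 mm tall, in the middle behind the cover and collector; origin at the centre of its underside. Bystander.
There are look-alikes about, which are no part of the job. What is shaped like the cover but blue or yellow is not meant.

How it is judged:
On the way, in this order (a step that is already met when the one before it is completed fails the run):
1. the gate knob is pulled fully out (value of joint gate_knob above 0.031 m), for 0.05 s.
2. the gate knob is pushed fully home again (value of joint gate_knob below 0.004 m), for 0.05 s.
3. the filter cover is snapped down on the rim (z of cover_under in the frame of rim_top between -0.003 and 0.0025 m and horizontal distance between cover_under and rim_top below 0.006 m and angle between the z axis of cover and the z axis of housing, either way round below 0.04 rad and angle between the x axis of cover and the x axis of housing, either way round below 0.1 rad and angle between cover's own z axis and vertical below 0.2 rad), for 0.2 s.
At the end, for the whole second after the job is handed in: Cover snapped on (plate within 2.5 mm of the rim, centred within 6 mm, flat within 0.04 rad, square within 0.1 rad), gate knob within 4 mm of home, gripper still pressing: the cover bears on the rim with over 5 N and on the gripper with over 3 N (all of step 3 and value of joint gate_knob below 0.004 m and contact force between cover and rim above 5 N and contact force between any of the fingers, the arm and cover above 3 N and linear speed of cover below 0.02 m/s); the arm keeps its last pose, push and grip.
It fails at once if a bystander (polish bottle, buffer block, jar) is moved by more than 30 mm or knocked over (distance of any of polish_red, polish_rose, polish_black, polish_green, buffer, gem_jar from where it was at the start of the episode above 0.03 m or angle between any of polish_red, polish_rose, polish_black, polish_green, buffer, gem_jar's own z axis and vertical above 0.5 rad).
It also fails if it takes over 51 s, if anything falls off the work surface, if the arm or the gripper's body presses on something with over 40 N, if the wrist force passes 120 N, or if a joint passes its speed limit or range.

## Working session

There is one attempt and no reset: what is moved stays moved. The work goes in short steps, Python scripts to look and compute and a shell command to move; the robot and the scene stay as the last step left them, time stands still between calls to the robot, and variables do not carry over. Pictures are saved under pics/ and viewed, at most 10 in all, crops included, and the job is handed in when it is done.

```bash
ls; mkdir -p pics; cat > h.py <<'E'
import numpy as np, cv2
from rig import bot, snapshot
def save(n,f):
    s=snapshot(n); cv2.imwrite(f,s["color"][:,:,::-1]); return s
def cloud(s):
    R=cv2.Rodrigues(np.array(s["rvec"]))[0]; t=np.array(s["tvec"])
    v,u=np.mgrid[:384,:512]; z=s["range_z"]
    p=np.stack([(u-s["cx"])/s["fx"]*z,(v-s["cy"])/s["fy"]*z,z],-1)
    return (p-t)@R
E
python3 - <<'E'
from h import *
a=save("scene","pics/s0.png");b=save("top","pics/t0.png")
import pickle;pickle.dump((a,b),open("s0.pkl","wb"))
print(bot.read_state())
for s in(a,b):
    R=cv2.Rodrigues(np.array(s["rvec"]))[0];print(-R.T@np.array(s["tvec"]),R,s["fx"])
E
```

```text
pics
{'t': 0.1, 'q': array([ 1.10000299e+00,  3.20218238e-01,  1.56557187e+00,  1.65199020e-05,
        1.25740079e+00, -2.00122019e-02]), 'joint_velocities': array([-1.23158117e-03, -2.40454625e-03, -1.20779192e-03,  4.99442902e-04,
       -6.26773533e-08,  1.11714171e-03]), 'joint_torque': array([ 5.06329325e-04, -4.16410375e+01, -2.34704894e+01, -4.42210398e-05,
        4.93464817e-03,  1.69260011e-05]), 'tcp_pos': array([0.25031342, 0.51717347, 0.23056617]), 'eef_rot': array([-7.02022753e-01, -3.06173599e+00,  2.42898548e-03]), 'ft_force': array([ 0.85087012, -0.24965   ,  0.83818804]), 'moment': array([-0.00872587, -0.02989882,  0.02297001]), 'finger_force': 0.0, 'finger_gap': 0.08544552208213309}
[ 1.58584899 -0.13876012  0.79218128] [[ 0.11531694  0.99323734  0.01347532]
 [ 0.59495188 -0.0581991  -0.8016515 ]
 [-0.79544595  0.10046117 -0.59763977]] 437.9766461833758
[ 0.38127037 -0.01493256  1.29267718] [[ 0.0061428  -0.9999598   0.00653115]
 [-0.98257123 -0.00724915 -0.18574509]
 [ 0.18578497 -0.00527633 -0.98257626]] 420.5662113797961
```

View pics/t0.png

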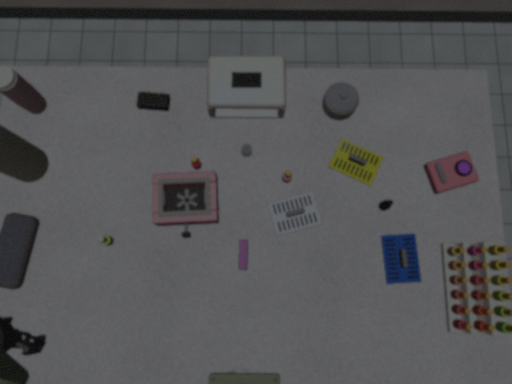

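View pics/s0.png

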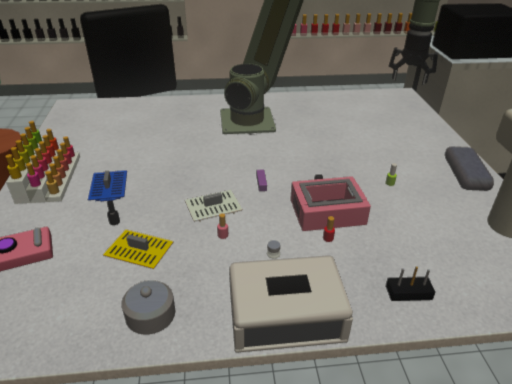

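Top view: dust collector (185,197) with its knob at (186,233). Cover candidates are ivory (295,213), yellow (357,162) and blue (402,259). A pink look-alike box is at (452,172). I choose the ivory one and will check it in a close crop.

```bash
cat > m0.py <<'E'
from h import *
import pickle
a,b=pickle.load(open("s0.pkl","rb"))
P=cloud(b); C=b["color"].astype(int)
cv2.imwrite("pics/c0.png",cv2.resize(b["color"][140:280,140:340,::-1],(800,560),interpolation=cv2.INTER_CUBIC))
def ray(s,uv,z):
    R=cv2.Rodrigues(np.array(s["rvec"]))[0]; o=-R.T@np.array(s["tvec"])
    d=np.c_[(uv[:,0]-s["cx"])/s["fx"],(uv[:,1]-s["cy"])/s["fy"],np.ones(len(uv))]@R
    return o+d*((z-o[2])/d[:,2])[:,None]
def rect(m,z,name):
    uv=np.argwhere(m)[:,::-1].astype(float)
    p=ray(b,uv,z)[:,:2]; r=cv2.minAreaRect((p*1000).astype(np.float32)); print(name,len(uv),p.mean(0),r)
def roi(u0,u1,v0,v1):
    m=np.zeros((384,512),bool);m[v0:v1,u0:u1]=1;return m
hgt=P[...,2]; print("table z",np.median(hgt[roi(150,350,270,330)]))
# housing top by depth, cover by depth
H=roi(140,230,160,228); 
rect(H&(hgt>0.06)&(hgt<.085),0.071,"housing depth")
rect(H&(C[...,0]-C[...,1]>35)&(hgt>.055),0.07,"housing colour")
K=roi(170,205,225,245); rect(K&(C.max(-1)<70),0.058,"knob dark"); rect(K&(hgt>.03),.058,"knob depth")
Q=roi(262,330,186,240)
rect(Q&(hgt>.012)&(hgt<.04),0.024,"cover depth")
rect(Q&(C.min(-1)>165),0.024,"cover bright")
rect(Q&(hgt>.04),0.056,"bar depth"); 
for n,r in(("housing",H),("cover",Q)):
    print(n,np.histogram(hgt[r],bins=np.arange(-.01,.09,.01))[0])
print(C[213,278],C[240,250],C[200,158],C[212,295])
E
python3 m0.py
```

```text
table z 0.00017716652311582028
housing depth 2148 [0.60343726 0.18192423] ((621.5924682617188, 182.19473266601562), (190.00364685058594, 189.53041076660156), 3.3592522144317627)
housing colour 1 [0.70882688 0.15820684] ((708.826904296875, 158.20684814453125), (0.0, 0.0), 0.0)
knob dark 60 [0.49825427 0.17446024] ((505.61614990234375, 191.46286010742188), (35.30150604248047, 59.70049285888672), 0.39543136954307556)
knob depth 72 [0.49921031 0.17473464] ((493.3481140136719, 184.51373291015625), (37.298919677734375, 53.769378662109375), 39.34758758544922)
cover depth 1492 [ 0.56405403 -0.14791717] ((564.73583984375, -148.08428955078125), (103.73731231689453, 143.8582763671875), 15.260398864746094)
cover bright 0 [nan nan] ((0.0, 0.0), (0.0, 0.0), 0.0)
bar depth 111 [ 0.56379046 -0.1455179 ] ((562.4189453125, -152.3243865966797), (177.0743408203125, 140.06796264648438), 82.2452392578125)
housing [1343 1354  826  112  124   93   90  779 1363]
cover [1028 1041  110 1357   25    8   82    4    0]
[ 96  98 102] [97 96 97] [88 80 81] [67 67 67]m0.py:12: RuntimeWarning: Mean of empty slice.
  p=ray(b,uv,z)[:,:2]; r=cv2.minAreaRect((p*1000).astype(np.float32)); print(name,len(uv),p.mean(0),r)
  ret = um.true_divide(
```

View pics/c0.png

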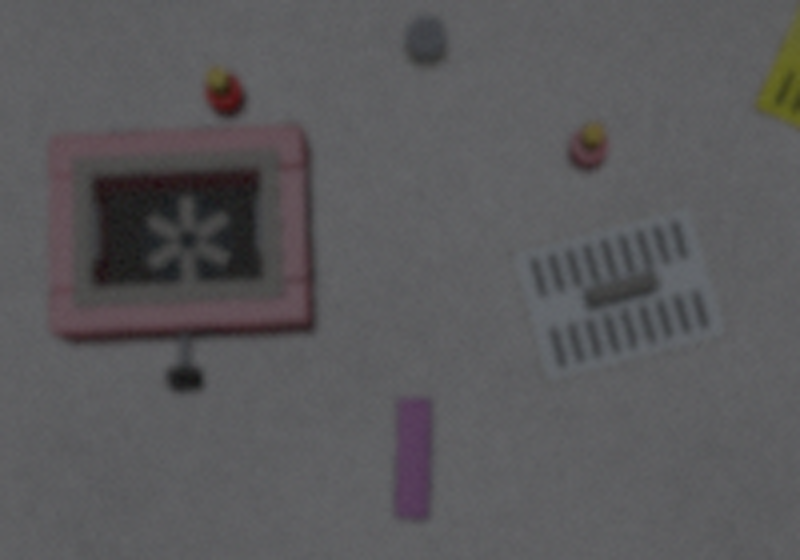

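```bash
cat > m1.py <<'E'
import io,contextlib
with contextlib.redirect_stdout(io.StringIO()): from m0 import *
H=roi(140,230,160,228)&(hgt>.06)&(hgt<.085)
m=cv2.morphologyEx(H.astype(np.uint8),cv2.MORPH_OPEN,np.ones((7,7)))
cs,hi=cv2.findContours(m,cv2.RETR_CCOMP,cv2.CHAIN_APPROX_NONE)
for c,h in zip(cs,hi[0]):
    z=.07 if h[3]<0 else .074
    p=ray(b,c[:,0].astype(float),z)[:,:2]
    print("outer" if h[3]<0 else "hole",len(c),cv2.minAreaRect((p*1000).astype(np.float32)))
    if len(c)>100: # edge line fits
        r=cv2.minAreaRect((p*1000).astype(np.float32)); w=np.radians(r[2]);R2=np.array([[np.cos(w),np.sin(w)],[-np.sin(w),np.cos(w)]])
        q=(p*1000-r[0])@R2.T
        for k in(0,1):
            for s in(-1,1):
                e=(abs(q[:,k]*s-r[1][k]/2)<6)&(abs(q[:,1-k])<r[1][1-k]/2-12)
                f=np.polyfit(q[e,1-k],q[e,k],1); print(k,s,e.sum(),f[1],np.degrees(np.arctan(f[0])))
# knob: both cameras
for n,s in(("scene",a),("top",b)):
    Pp=cloud(s);Cc=s["color"].astype(int)
    k=(Pp[...,0]>.45)&(Pp[...,0]<.53)&(abs(Pp[...,1]-.178)<.04)&(Pp[...,2]>.048)&(Pp[...,2]<.066)
    print(n,k.sum(),Pp[k].mean(0) if k.any() else 0, Pp[k].min(0) if k.any() else 0,Pp[k].max(0) if k.any() else 0)
k=Q&(hgt>.045)&(hgt<.07); k&=(abs(P[...,0]-.565)<.05)&(abs(P[...,1]+.148)<.05)
print("bar",P[k].mean(0),cv2.minAreaRect((P[k][:,:2]*1000).astype(np.float32)))
k=(roi(150,230,155,172))&(hgt>.03);print("redbottle",P[k].mean(0)); k=(roi(278,300,160,185))&(hgt>.03);print("rose",P[k].mean(0))
E
python3 m1.py 2>/dev/null
```

```text
outer 223 ((572.4146728515625, 180.84848022460938), (89.18372344970703, 190.32688903808594), 0.4245440661907196)
0 -1 60 -41.51459326964539 -2.2615521601825455
0 1 9 40.097538863143505 3.454676618674371
1 -1 15 -92.34264829866666 6.508438004084104
1 1 22 93.09875110210268 2.8204444755990443
outer 178 ((635.4517822265625, 177.00534057617188), (90.94054412841797, 180.07968139648438), 0.44419214129447937)
0 -1 7 -38.60464852926516 5.488614911540158
0 1 38 42.83650954473182 -2.2707824321217185
1 -1 21 -86.6983948513983 2.1427138449615883
1 1 10 87.19787595524569 5.033741304517611
scene 39 [0.50364933 0.17352319 0.05631624] [0.49211309 0.16214152 0.0491503 ] [0.51055739 0.18506368 0.06148925]
top 73 [0.50569575 0.17847181 0.05683823] [0.48790891 0.15905377 0.04976945] [0.52991848 0.21243617 0.06370741]
bar [ 0.56420018 -0.14780289  0.0551355 ] ((564.76025390625, -148.13253784179688), (13.929703712463379, 53.33338928222656), 14.25295352935791)
redbottle [0.68266321 0.13798266 0.1744903 ]
rose [ 0.66104719 -0.11951196  0.11126067]
```

```bash
cat > m2.py <<'E'
import io,contextlib
with contextlib.redirect_stdout(io.StringIO()): from m1 import *
yaw=np.radians(2.75);ex=np.array([np.cos(yaw),np.sin(yaw)]);ey=np.array([-ex[1],ex[0]])
for n,s in(("top",b),("scene",a)):
    Pp=cloud(s).reshape(-1,3)
    k=(Pp[:,2]>.062)&(Pp[:,2]<.082)&(abs(Pp[:,0]-.605)<.13)&(abs(Pp[:,1]-.18)<.13)
    q=Pp[k][:,:2]-[.605,.18]; u=q@ex;v=q@ey
    # edges in bins (median over bins of extreme points)
    def ext(a_,b_,sgn,lo,hi):
        o=[]
        for t in np.arange(lo,hi,.008):
            i=(abs(b_-t)<.004)
            if i.sum()>3:o.append((t,(sgn*a_[i]).max()*sgn))
        o=np.array(o);f=np.polyfit(o[:,0],o[:,1],1);return np.round([np.median(o[:,1])*1e3,np.degrees(f[0])],2)
    print(n,"front",ext(u,v,-1,-.075,.075),"back",ext(u,v,1,-.075,-.0),"right",ext(v,u,-1,-.06,.06),"left",ext(v,u,1,-.06,.06))
    c=np.abs(u)<.055; i=c&(abs(v)<.045)
    # opening: inner edges
    def inn(a_,b_,sgn):
        o=[]
        for t in np.arange(-.03,.031,.008):
            j=(abs(b_-t)<.004)&(sgn*a_>.02)
            if j.sum():o.append(sgn*(sgn*a_[j]).min())
        return round(np.median(o)*1e3,2) if o else None
    print("hole x",inn(u,v,-1),inn(u,v,1),"y",inn(v,u,-1),inn(v,u,1))
E
python3 m2.py 2>/dev/null
```

```text
top front [-74.58  -0.21] back [74.37 16.54] right [-92.06   0.47] left [96.05 -0.  ]
hole x -42.98 41.93 y -57.64 60.01
scene front [-68.27  -0.68] back [81.9   4.66] right [-94.85   0.28] left [93.48  1.  ]
hole x -35.68 46.4 y -59.66 58.08
```

```bash
cat > go.py <<'E'
import sys
from h import *
from scipy.spatial.transform import Rotation as Ro
x,y,z,ang=map(float,sys.argv[1:5])
s=bot.read_state();R=Ro.from_rotvec(s["eef_rot"]);p=s["tcp_pos"]
w=np.radians(ang);yy=np.array([np.cos(w),np.sin(w),0]);zz=np.array([0,0,-1]);T=Ro.from_matrix(np.c_[np.cross(yy,zz),yy,zz])
print("t",s["t"],"pos",p.round(4),"yang",np.degrees(np.arctan2(*R.as_matrix()[[1,0],1])).round(2),"F",s["ft_force"].round(2),"gap",s["finger_gap"],s["finger_force"])
print("shift",R.inv().apply(np.array([x,y,z])-p).round(4),"turn",np.degrees((R.inv()*T).as_rotvec()).round(2))
E
python3 go.py .499 .1765 .13 92.95
```

```text
t 0.1 pos [0.2503 0.5172 0.2306] yang 64.17 F [ 0.85 -0.25  0.84] gap 0.08544552208213309 0.0
shift [-0.3723 -0.1981  0.1009] turn [ -0.09  -0.03 -28.78]
```

```bash
python3 -m jog '[[[-0.047,-0.025,0.0],[0,0,-5]],[[-0.093,-0.05,0.0],[0,0,-10]],[[-0.14,-0.075,0.01],[0,0,-15]],[[-0.186,-0.1,0.02],[0,0,-20]],[[-0.233,-0.124,0.04],[0,0,-25]],[[-0.279,-0.15,0.06],[0,0,-28.8]],[[-0.326,-0.174,0.08],[0,0,-28.8]],[[-0.372,-0.198,0.1],[0,0,-28.8]],[[-0.372,-0.198,0.1],[0,0,-28.8]],[[-0.372,-0.198,0.1],[0,0,-28.8]]]' 0.3; python3 go.py .499 .1765 .028 92.95
```

```text
t: 1.35
tcp_pos: [0.4988, 0.1775, 0.1312]
eef_rot: [0.08, -3.14, -0.001]
ft_force: [-0.2, -0.3, -0.2]
finger_gap: 0.06
finger_force: 0.0
t 1.35 pos [0.4988 0.1775 0.1312] yang 92.93 F [-0.22 -0.29 -0.23] gap 0.06000735418520512 0.0
shift [-0.0003 -0.001   0.1032] turn [ 0.02 -0.05 -0.02]
```

```bash
python3 -m jog '[[[0,-0.001,0.05],[0,0,0]],[[0,-0.001,0.09],[0,0,0]],[[0,-0.001,0.102],[0,0,0]],[[0,-0.001,0.102],[0,0,0]]]' ; python3 -m jog '[[[0,0,0],[0,0,0]],[[0,0,0],[0,0,0]],[[0,0,0],[0,0,0]],[[0,0,0],[0,0,0]],[[0,0,0],[0,0,0]]]' 1 50; python3 go.py .46 .1745 .028 92.95; python3 -c "
from h import *
a=save('scene','pics/s1.png');b=save('top','pics/t1.png')
c=np.vstack([cv2.resize(a['color'][110:250,260:420],(640,300)),cv2.resize(b['color'][150:280,130:330],(640,300))]);cv2.imwrite('pics/c1.png',c[...,::-1])"
```

```text
t: 1.85
tcp_pos: [0.4991, 0.1772, 0.0297]
eef_rot: [-0.084, 3.14, 0.0]
ft_force: [0.5, -0.9, 0.2]
finger_gap: 0.0598
finger_force: 0.0
t: 2.48
tcp_pos: [0.5001, 0.1754, 0.031]
eef_rot: [-0.084, 3.138, -0.002]
ft_force: [-0.5, -5.1, 5.9]
finger_gap: 0.023
finger_force: 48.9
t 2.475 pos [0.5001 0.1754 0.031 ] yang 93.07 F [-0.53 -5.07  5.87] gap 0.023005940252407722 48.937498927116394
shift [0.0401 0.0012 0.0029] turn [-0.07  0.15  0.12]
```

View pics/c1.png

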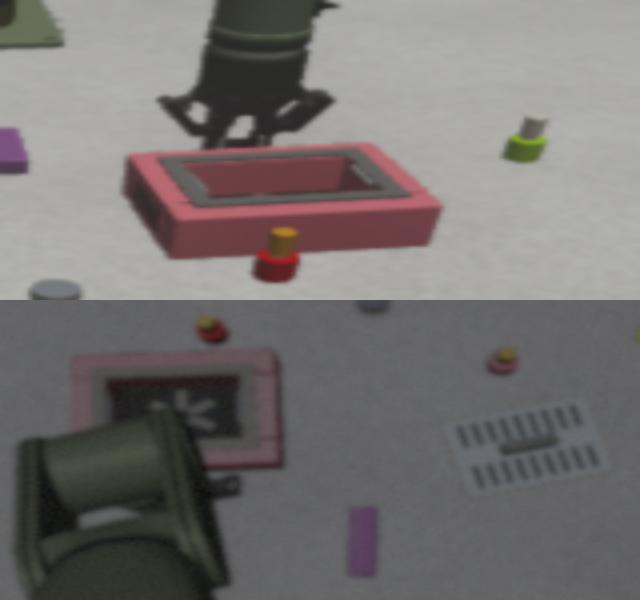

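The gripper holds the knob with a 23 mm gap. Now I pull it.

```bash
python3 -m jog '[[[0.006,-0.001,0],[0,0,0]],[[0.012,-0.0015,0],[0,0,0]],[[0.018,-0.0015,0],[0,0,0]],[[0.024,-0.0015,0],[0,0,0]],[[0.030,-0.0015,0],[0,0,0]],[[0.036,-0.0015,0],[0,0,0]],[[0.038,-0.0015,0],[0,0,0]],[[0.038,-0.0015,0],[0,0,0]]]'; python3 go.py .46 .1745 .028 92.95
```

```text
t: 3.58
tcp_pos: [0.4668, 0.1736, 0.0311]
eef_rot: [-0.083, 3.128, 0.003]
ft_force: [11.8, -2.2, -0.6]
finger_gap: 0.023
finger_force: 49.7
t 3.575 pos [0.4668 0.1736 0.0311] yang 93.05 F [11.78 -2.2  -0.62] gap 0.02304694200983542 49.66822385787964
shift [0.0068 0.0012 0.003 ] turn [0.1  0.73 0.1 ]
```

```bash
python3 -m jog '[[[0.003,0,0],[0,0,0]],[[0.005,0,0],[0,0,0]],[[0.005,0,0],[0,0,0]]]'; python3 - <<'E'
from h import *
a=save('scene','pics/s2.png')
cv2.imwrite('pics/c2.png',cv2.resize(a['color'][110:250,260:420,::-1],(640,560)))
b=snapshot('top');cv2.imwrite('pics/c2b.png',cv2.resize(b['color'][150:280,130:330,::-1],(640,416)))
E
```

```text
t: 3.95
tcp_pos: [0.4667, 0.1737, 0.0313]
eef_rot: [-0.084, 3.118, 0.005]
ft_force: [23.4, -6.2, -9.7]
finger_gap: 0.0233
finger_force: 49.9
```

View pics/c2.png

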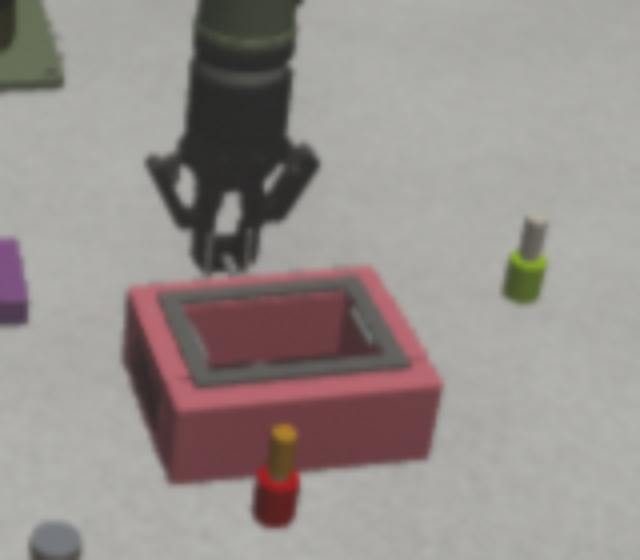

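It stands fast at 23 N, so the knob is at its out stop. Now I push it home.

```bash
python3 -m jog '[[[-0.012,0.0,0],[0,0,0]],[[-0.020,0.0,0],[0,0,0]],[[-0.026,0.0,0],[0,0,0]],[[-0.032,0.001,0],[0,0,0]],[[-0.038,0.001,0],[0,0,0]],[[-0.044,0.001,0],[0,0,0]],[[-0.050,0.0015,0],[0,0,0]],[[-0.051,0.0015,0],[0,0,0]],[[-0.051,0.0015,0],[0,0,0]]]'; python3 go.py .46 .1745 .028 92.95
```

```text
t: 5.18
tcp_pos: [0.5027, 0.1754, 0.0308]
eef_rot: [0.08, -3.132, 0.003]
ft_force: [-11.6, -4.0, 19.9]
finger_gap: 0.0234
finger_force: 54.1
t 5.175 pos [0.5027 0.1754 0.0308] yang 92.94 F [-11.6   -4.02  19.87] gap 0.023422213573200363 54.12640571594238
shift [0.0426 0.0013 0.0032] turn [-0.11 -0.49 -0.01]
```

```bash
python3 -m jog '[[[0.004,0,0.003],[0,0,0]],[[0.004,0,0.003],[0,0,0]]]' - 20; python3 -m jog '[[[0.004,0,0.003],[0,0,0]],[[0.004,0,0.003],[0,0,0]],[[0.004,0,0.003],[0,0,0]],[[0.004,0,-0.05],[0,0,0]],[[0.004,0,-0.11],[0,0,0]],[[0.004,0,-0.13],[0,0,0]],[[0.004,0,-0.13],[0,0,0]]]' 0.4; python3 go.py .5648 -.148 .15 15.2
```

```text
t: 5.42
tcp_pos: [0.5028, 0.1755, 0.0304]
eef_rot: [-0.082, 3.139, -0.002]
ft_force: [-7.4, -8.0, 30.7]
finger_gap: 0.0233
finger_force: 55.6
t: 6.3
tcp_pos: [0.5, 0.1767, 0.1576]
eef_rot: [-0.081, 3.137, 0.002]
ft_force: [-0.1, 0.6, -1.1]
finger_gap: 0.0512
finger_force: 0.0
t 6.3 pos [0.5    0.1767 0.1576] yang 92.97 F [-0.11  0.61 -1.08] gap 0.051231098050871955 0.0
shift [-0.0479 -0.3276  0.0074] turn [ 0.18  0.11 77.77]
```

```bash
python3 -m jog '[[[-0.006,-0.041,0],[0,0,9.7]],[[-0.012,-0.082,0],[0,0,19.4]],[[-0.018,-0.123,0],[0,0,29.1]],[[-0.024,-0.164,0],[0,0,38.8]],[[-0.030,-0.205,0],[0,0,48.5]],[[-0.036,-0.246,0],[0,0,58.2]],[[-0.042,-0.287,0],[0,0,68]],[[-0.048,-0.3275,0],[0,0,77.8]],[[-0.048,-0.3275,0.007],[0,0,77.8]],[[-0.048,-0.3275,0.007],[0,0,77.8]]]'; python3 go.py .5648 -.148 .029 15.0; python3 - <<'E'
import m1
from m1 import *
s=snapshot("top");P=cloud(s);h=P[...,2];C=s["color"].astype(int)
cv2.imwrite('pics/t3.png',s['color'][...,::-1])
k=(abs(P[...,0]-.61)<.12)&(abs(P[...,1]-.18)<.13)&(h>.06)&(h<.09)
k=(abs(P[...,0]-.495)<.04)&(abs(P[...,1]-.175)<.03)&(h>.048)&(h<.066);print("knob",P[k].mean(0),k.sum())
E
```

```text
t: 7.55
tcp_pos: [0.5626, -0.1476, 0.1468]
eef_rot: [-1.905, -2.492, 0.002]
ft_force: [0.2, 0.5, 1.5]
finger_gap: 0.0515
finger_force: 0.0
t 7.55 pos [ 0.5626 -0.1476  0.1468] yang 15.2 F [0.19 0.51 1.5 ] gap 0.05147781500819216 0.0
shift [-0.0014  0.0025  0.1178] turn [-0.24 -0.19  0.2 ]
outer 223 ((572.4146728515625, 180.84848022460938), (89.18372344970703, 190.32688903808594), 0.4245440661907196)
0 -1 60 -41.51459326964539 -2.2615521601825455
0 1 9 40.097538863143505 3.454676618674371
1 -1 15 -92.34264829866666 6.508438004084104
1 1 22 93.09875110210268 2.8204444755990443
outer 178 ((635.4517822265625, 177.00534057617188), (90.94054412841797, 180.07968139648438), 0.44419214129447937)
0 -1 7 -38.60464852926516 5.488614911540158
0 1 38 42.83650954473182 -2.2707824321217185
1 -1 21 -86.6983948513983 2.1427138449615883
1 1 10 87.19787595524569 5.033741304517611
scene 39 [0.50364933 0.17352319 0.05631624] [0.49211309 0.16214152 0.0491503 ] [0.51055739 0.18506368 0.06148925]
top 73 [0.50569575 0.17847181 0.05683823] [0.48790891 0.15905377 0.04976945] [0.52991848 0.21243617 0.06370741]
bar [ 0.56420018 -0.14780289  0.0551355 ] ((564.76025390625, -148.13253784179688), (13.929703712463379, 53.33338928222656), 14.25295352935791)
redbottle [0.68266321 0.13798266 0.1744903 ]
rose [ 0.66104719 -0.11951196  0.11126067]
knob [0.51028507 0.17578431 0.05670123] 77m0.py:12: RuntimeWarning: Mean of empty slice.
  p=ray(b,uv,z)[:,:2]; r=cv2.minAreaRect((p*1000).astype(np.float32)); print(name,len(uv),p.mean(0),r)
  ret = um.true_divide(
```

```bash
python3 -m jog '[[[-0.0014,0.0025,0.05],[0,0,0.2]],[[-0.0014,0.0025,0.09],[0,0,0.2]],[[-0.0014,0.0025,0.115],[0,0,0.2]],[[-0.0014,0.0025,0.115],[0,0,0.2]]]' ; python3 -m jog '[[[0,0,0],[0,0,0]],[[0,0,0],[0,0,0]],[[0,0,0],[0,0,0]],[[0,0,0],[0,0,0]],[[0,0,0],[0,0,0]]]' 1 60; python3 go.py .5648 -.148 .13 15.0
```

```text
t: 8.1
tcp_pos: [0.5651, -0.1473, 0.0324]
eef_rot: [-1.908, -2.49, 0.003]
ft_force: [0.7, -1.2, 0.5]
finger_gap: 0.0515
finger_force: 0.0
t: 8.72
tcp_pos: [0.568, -0.149, 0.036]
eef_rot: [1.912, 2.49, 0.003]
ft_force: [0.6, 2.4, 6.1]
finger_gap: 0.0125
finger_force: 60.8
t 8.725 pos [ 0.568 -0.149  0.036] yang 14.96 F [0.65 2.37 6.12] gap 0.012505901205941288 60.7885479927063
shift [ 0.0017 -0.0025 -0.094 ] turn [ 0.18  0.07 -0.04]
```

```bash
python3 -m jog '[[[0,0,-0.02],[0,0,0]],[[0,0,-0.06],[0,0,0]],[[0,0,-0.11],[0,0,0]],[[0,0,-0.13],[0,0,0]],[[0,0,-0.13],[0,0,0]],[[0,0,-0.13],[0,0,0]]]'; python3 go.py .605 .1805 .16 2.95; python3 - <<'E'
from h import *
for n in("top","scene"):
    s=snapshot(n);P=cloud(s);C=s["color"].astype(int)
    if n=="top":cv2.imwrite('pics/t4.png',cv2.resize(s['color'][150:270,230:350,::-1],(600,600)))
    k=(abs(P[...,0]-.565)<.1)&(abs(P[...,1]+.148)<.1)&(P[...,2]>.09)&(P[...,2]<.2)&(C.min(-1)>(75 if n=="top" else 130))
    q=P[k]; print(n,k.sum(),q.mean(0),cv2.minAreaRect((q[:,:2]*1000).astype(np.float32)),np.percentile(q[:,2],[5,50,95]))
    A=np.c_[q[:,:2]-q[:,:2].mean(0),np.ones(len(q))];print(np.linalg.lstsq(A,q[:,2],rcond=None)[0])
E
```

```text
t: 9.48
tcp_pos: [0.5659, -0.1488, 0.163]
eef_rot: [-1.912, -2.49, 0.001]
ft_force: [-0.3, 0.4, -1.5]
finger_gap: 0.0126
finger_force: 59.8
t 9.475 pos [ 0.5659 -0.1488  0.163 ] yang 14.97 F [-0.31  0.42 -1.53] gap 0.012614766908526663 59.80206906795502
shift [0.308  0.1228 0.0031] turn [-0.13 -0.06 12.02]
top 521 [ 0.55416776 -0.13995593  0.15124921] ((559.2218627929688, -146.45590209960938), (166.01295471191406, 87.82384490966797), 85.3082504272461) [0.14731174 0.15123565 0.15505874]
[-0.0119209   0.00415714  0.15124921]
scene 689 [ 0.57961671 -0.15175074  0.15118763] ((567.9403686523438, -149.52626037597656), (108.45442962646484, 143.825439453125), 14.579893112182617) [0.14880436 0.15113578 0.15319816]
[-0.00814703  0.00210528  0.15118763]
```

View pics/t4.png

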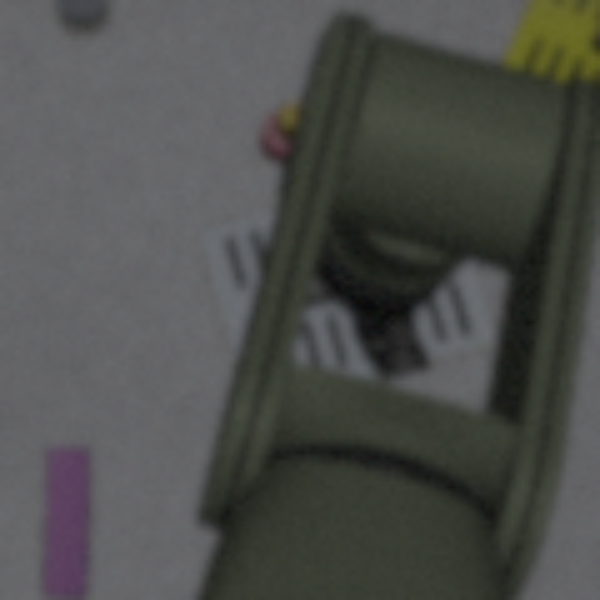

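The cover is held level with its underside 18 mm below the TCP, and it is the ivory one with both bystanders behind it undisturbed. I carry it over the collector.

```bash
python3 -m jog '[[[0.04,0.016,0],[0,0,3]],[[0.085,0.034,0],[0,0,6]],[[0.13,0.052,0],[0,0,9]],[[0.18,0.072,0],[0,0,12]],[[0.23,0.092,0],[0,0,12]],[[0.275,0.11,0],[0,0,12]],[[0.308,0.124,0],[0,0,12]],[[0.308,0.124,0.02],[0,0,12]],[[0.308,0.124,0.035],[0,0,12]],[[0.308,0.124,0.035],[0,0,12]],[[0.308,0.124,0.035],[0,0,12]]]'; python3 go.py .606 .181 .123 2.95; cat > m5.py <<'E'
from h import *
for n in("scene",):
    s=snapshot(n);P=cloud(s);C=s["color"].astype(int)
    import pickle;pickle.dump(s,open("s5.pkl","wb"))
    cv2.imwrite('pics/s5.png',cv2.resize(s['color'][120:250,270:390,::-1],(600,650))[:600])
    print(C[170:200:6,330],P[170:200:6,330])
E
python3 m5.py
```

```text
t: 10.95
tcp_pos: [0.6074, 0.1801, 0.1295]
eef_rot: [2.164, 2.277, 0.001]
ft_force: [-0.1, -0.2, -0.7]
finger_gap: 0.0128
finger_force: 59.8
t 10.95 pos [0.6074 0.1801 0.1295] yang 2.92 F [-0.1  -0.21 -0.74] gap 0.012814598293437063 59.757224321365356
shift [ 0.0009 -0.0013  0.0065] turn [ 0.02 -0.01 -0.03]
[[ 77  76  72]
 [ 77  75  71]
 [176 182 160]
 [149 154 135]
 [107  63  67]] [[0.62001033 0.17029524 0.1533299 ]
 [0.62074091 0.17222008 0.13429444]
 [0.62682339 0.17244879 0.1186505 ]
 [0.65444089 0.16565606 0.11843123]
 [0.56256731 0.19811625 0.02997539]]
```

View pics/s5.png

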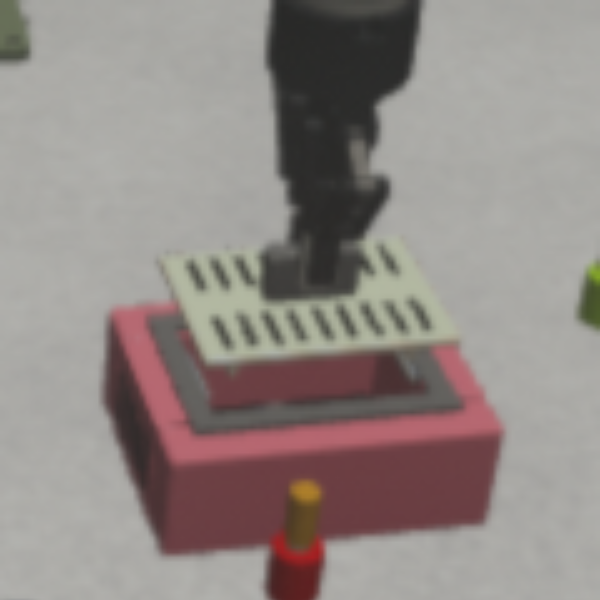

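```bash
cat > m6.py <<'E'
from h import *
import pickle
a,_=pickle.load(open("s0.pkl","rb")); s=pickle.load(open("s5.pkl","rb"))
def ray(s,uv,z):
    R=cv2.Rodrigues(np.array(s["rvec"]))[0]; o=-R.T@np.array(s["tvec"])
    d=np.c_[(uv[:,0]-s["cx"])/s["fx"],(uv[:,1]-s["cy"])/s["fy"],np.ones(len(uv))]@R
    return (o+d*((z-o[2])/d[:,2])[:,None])[:,:2]
def quad(s,m,z,name):
    n,l,st,_=cv2.connectedComponentsWithStats(m.astype(np.uint8),connectivity=8)
    l=(l==1+np.argmax(st[1:,4])).astype(np.uint8)
    c=max(cv2.findContours(l,cv2.RETR_EXTERNAL,cv2.CHAIN_APPROX_NONE)[0],key=cv2.contourArea)
    h=cv2.convexHull(c)[:,0].astype(float)
    p=(ray(s,h,z)*1000).astype(np.float32)
    r=cv2.minAreaRect(p);M=cv2.moments(p.reshape(-1,1,2));print(name,"centroid",M["m10"]/M["m00"],M["m01"]/M["m00"],"rect",r,"imgbox",h.min(0),h.max(0))
def roi(u0,u1,v0,v1):
    m=np.zeros((384,512),bool);m[v0:v1,u0:u1]=1;return m
C=a["color"].astype(int);g=roi(285,375,170,235);red=C[...,0]-C[...,1:].max(-1)
P=cloud(a)
quad(a,g&(red<20)&(P[...,2]>.068)&(P[...,2]<.08),.074,"rim")
near=(P[...,2]>.06)&(P[...,2]<.083)&g&(P[...,0]<.70)
quad(a,near&((red>25)|(P[...,0]<.66)),.071,"housing")
op=g&(P[...,2]<.062)&(abs(P[...,0]-.608)<.06)&(abs(P[...,1]-.18)<.075)
Q=cloud(s);D=s["color"].astype(int)
quad(s,roi(280,380,160,200)&(Q[...,2]>.108)&(Q[...,2]<.128)&(D.min(-1)>110),.1185,"cover")
T=Q[(roi(280,380,160,200)&(Q[...,2]>.108)&(Q[...,2]<.128)&(D.min(-1)>110))];A=np.c_[T[:,:2]-T[:,:2].mean(0),np.ones(len(T))];print("plane",np.linalg.lstsq(A,T[:,2],rcond=None)[0])
print(cv2.minAreaRect((T[:,:2]*1000).astype(np.float32)))
E
python3 m6.py
```

```text
rim centroid 612.376123342104 179.97563178044572 rect ((611.7150268554688, 180.61288452148438), (111.08226013183594, 151.06857299804688), 3.2331013679504395) imgbox [300. 180.] [361. 206.]
housing centroid 617.7275422136528 178.16241029383215 rect ((618.8741455078125, 178.17819213867188), (163.8223876953125, 193.23109436035156), 2.8272247314453125) imgbox [291. 176.] [370. 214.]
cover centroid 612.2852121948674 178.47831665054906 rect ((612.253173828125, 178.1514129638672), (108.20012664794922, 144.55789184570312), 3.1187970638275146) imgbox [302. 167.] [361. 192.]
plane [-0.00785538 -0.00129368  0.11797428]
((609.2282104492188, 178.8943328857422), (109.26189422607422, 144.00172424316406), 2.930912494659424)
```

```bash
python3 -m jog '[[[0.0017,0.0007,0.005],[0,0,0.1]],[[0.0017,0.0007,0.015],[0,0,0.1]],[[0.0017,0.0007,0.019],[0,0,0.1]],[[0.0017,0.0007,0.019],[0,0,0.1]]]';python3 -m jog '[[[0,0,0.002],[0,0,0]],[[0,0,0.004],[0,0,0]],[[0,0,0.005],[0,0,0]],[[0,0,0.005],[0,0,0]]]';python3 go.py .608 .1816 .103 2.95
```

```text
t: 11.5
tcp_pos: [0.6073, 0.1822, 0.1097]
eef_rot: [-2.165, -2.276, 0.002]
ft_force: [0.1, -1.1, -0.9]
finger_gap: 0.0125
finger_force: 59.8
t: 12.0
tcp_pos: [0.6077, 0.1823, 0.1054]
eef_rot: [2.165, 2.276, 0.0]
ft_force: [-0.2, 0.3, -0.9]
finger_gap: 0.013
finger_force: 59.9
t 12.0 pos [0.6077 0.1823 0.1054] yang 2.87 F [-0.23  0.28 -0.93] gap 0.013004262034026921 59.85220670700073
shift [-0.0007  0.0002  0.0024] turn [ 0.01 -0.   -0.08]
```

The feet are below the rim with no contact force, so they are inside the opening. I press on.

```bash
python3 -m jog '[[[0,0,0.001],[0,0,0]],[[0,0,0.002],[0,0,0]],[[0,0,0.003],[0,0,0]],[[0,0,0.004],[0,0,0]],[[0,0,0.004],[0,0,0]]]';python3 -m jog '[[[0,0,0.001],[0,0,0]],[[0,0,0.002],[0,0,0]],[[0,0,0.003],[0,0,0]],[[0,0,0.003],[0,0,0]]]';python3 go.py .608 .1816 .092 2.95
```

```text
t: 12.62
tcp_pos: [0.6087, 0.1822, 0.1039]
eef_rot: [2.163, 2.275, 0.004]
ft_force: [-0.8, -2.7, 10.4]
finger_gap: 0.0126
finger_force: 61.4
t: 13.12
tcp_pos: [0.6093, 0.1821, 0.1007]
eef_rot: [2.162, 2.274, 0.006]
ft_force: [0.4, -1.8, 7.7]
finger_gap: 0.0126
finger_force: 61.1
t 13.125 pos [0.6093 0.1821 0.1007] yang 2.89 F [ 0.35 -1.83  7.66] gap 0.01262815324230129 61.06165409088135
shift [-0.0005 -0.0014  0.0087] turn [ 0.29 -0.   -0.06]
```

```bash
python3 -m jog '[[[0,0,0.001],[0,0,0]],[[0,0,0.002],[0,0,0]],[[0,0,0.003],[0,0,0]],[[0,0,0.004],[0,0,0]],[[0,0,0.004],[0,0,0]]]';python3 -m jog '[[[0,0,0.001],[0,0,0]],[[0,0,0.002],[0,0,0]],[[0,0,0.003],[0,0,0]],[[0,0,0.003],[0,0,0]]]';python3 go.py .608 .1816 .092 2.95
```

```text
t: 13.75
tcp_pos: [0.6064, 0.1819, 0.0925]
eef_rot: [-2.164, -2.275, 0.006]
ft_force: [0.6, -1.5, -9.8]
finger_gap: 0.0125
finger_force: 58.7
t: 14.25
tcp_pos: [0.6075, 0.1821, 0.092]
eef_rot: [2.165, 2.276, -0.0]
ft_force: [-2.7, -4.3, 0.4]
finger_gap: 0.0124
finger_force: 60.0
t 14.25 pos [0.6075 0.1821 0.092 ] yang 2.88 F [-2.74 -4.32  0.43] gap 0.012413191402367192 59.956714510917664
shift [-0.0006  0.0005 -0.    ] turn [ 0.    0.01 -0.07]
```

```bash
python3 -m jog '[[[0,0,0.001],[0,0,0]],[[0,0,0.002],[0,0,0]],[[0,0,0.003],[0,0,0]],[[0,0,0.003],[0,0,0]],[[0,0,0.003],[0,0,0]],[[0,0,0.003],[0,0,0]]]';python3 go.py .608 .1816 .092 2.95;  python3 - <<'E'
from h import *
import pickle
s=snapshot("scene");pickle.dump(s,open("s5.pkl","wb"));Q=cloud(s);D=s["color"].astype(int)
cv2.imwrite('pics/s7.png',cv2.resize(s['color'][120:250,270:390,::-1],(550,596)))
m=(abs(Q[...,0]-.61)<.08)&(abs(Q[...,1]-.18)<.09)&(Q[...,2]>.07)&(Q[...,2]<.095)&(D.min(-1)>110)
T=Q[m];A=np.c_[T[:,:2]-T[:,:2].mean(0),np.ones(len(T))];print(np.linalg.lstsq(A,T[:,2],rcond=None)[0],len(T),cv2.minAreaRect((T[:,:2]*1000).astype(np.float32)))
E
```

```text
t: 15.0
tcp_pos: [0.6075, 0.1821, 0.0919]
eef_rot: [2.164, 2.276, 0.002]
ft_force: [-7.5, -5.0, 14.8]
finger_gap: 0.0131
finger_force: 62.1
t 15.0 pos [0.6075 0.1821 0.0919] yang 2.88 F [-7.46 -5.02 14.81] gap 0.013055684085694326 62.08725571632385
shift [-0.0005  0.0004 -0.0001] turn [ 0.08 -0.01 -0.07]
[ 0.02525843 -0.00589944  0.07988364] 817 ((600.8038940429688, 183.18035888671875), (128.22088623046875, 177.516845703125), 2.2620456218719482)
```

View pics/s7.png

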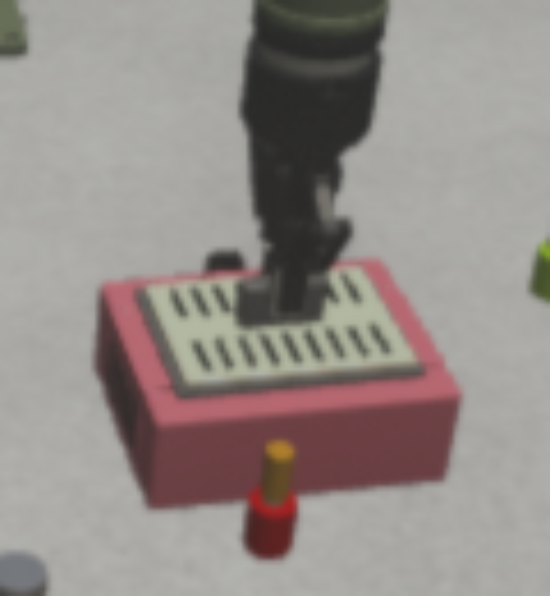

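```bash
python3 -m jog '[[[0,0.0,-0.0005],[0,0,0]],[[0,0.0,-0.0005],[0,0,0]],[[0,0.0,-0.0005],[0,0,0]],[[0,0,-0.0005],[0,0,0]]]'
```

```text
t: 15.55
tcp_pos: [0.6076, 0.1821, 0.092]
eef_rot: [2.164, 2.276, 0.002]
ft_force: [-7.2, -4.5, 12.5]
finger_gap: 0.0128
finger_force: 61.8
```

The picture shows the plate flat on the rim (plate at about 290,330), the knob home behind it (225,262) and the red bottle still standing. The push is steady at 12.5 N.

```bash
python3 -c "
from rig import bot
print(bot.finish_job())"
```

```text
the job is handed in; nothing more can be done
None
```

The gate knob was pulled fully out and pushed home, the ivory cover is snapped flat on the rim, and I handed the job in with the gripper still pressing it down at about 12 N; no verdict was returned.

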